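# Turn the tray's cover leaf over onto the collets

## Task

The collets standing in the open well of the metal drawer tray need covering against grinding dust. With the fingertips, push the wide cover leaf up and over its spine and gently press it down until it lies fully flat on the other side, over the collets. Only push: do not pinch or slam the leaf, leave the narrow leaf as it is, leave all the loose things where they stand, and finish clear of everything.

Things in the scene. Friction and masses are not known exactly. Their poses are not given: they have to be found in the camera images.
- tray: fixed sheet-metal drawer tray, 200 mm along its x, 190 mm along its y, walls 55 mm tall; origin at the centre of its underside on the table, z up. A spine along x at y = 0 divides it into two wells, and a cross wall at x = -40 mm parts the wide bays (+x) from the narrow ones. The -y well is open at the start, the +y well is under the leaves
- wide_leaf (a joint): angle in rad of the wide steel cover leaf (a sheet 132 mm along the spine, 4 mm thick, level with the hinge axis): 0 = flat on the tray's +y side, 1.57 = upright, 3.14 = flat on the -y side. Stiff hinge: it stays at any angle where it is left and takes up to 0.3 N m to turn. At the start it lies on the +y side, nearly flat or raised a little
- wide_leaf_lip (a point): along the leaf's whole free edge, 120 mm from the hinge axis, a 4 mm thick lip is turned up square to 30 mm above the leaf's mid-thickness (hanging outside the tray wall at 3.14); the edge overhangs the wall by 25 mm. This point: top of the lip, outer face, middle of its length. Axes turn with the leaf: x along the spine, y out from hinge to free edge, z the way the lip points
- wide_leaf_spine (a point): fixed point of the hinge axis at the middle of the wide leaf's length, 58 mm above the table; axes as the tray's: x along the hinge axis, +y the side on which the leaf lies at the start
- narrow_leaf (a joint): angle in rad of the narrow steel cover leaf (a sheet 56 mm along the spine, 4 mm thick, level with the hinge axis): 0 = flat on the tray's +y side, 1.57 = upright, 3.14 = flat on the -y side. Stiff hinge: it stays at any angle where it is left and takes up to 0.3 N m to turn. It shares the spine, 6 mm beside the wide leaf on the tray's -x side; leave it as it is
- narrow_leaf_lip (a point): the same point on the narrow leaf's lip
- collet_a: loose steel collet, 30 mm across and 40 mm tall, standing on end in the wide bay of the open well; origin at the centre of its foot; leave it
- collet_b: loose steel collet, 30 mm across and 40 mm tall, standing on end in the wide bay of the open well; origin at the centre of its foot; leave it
- collet_c: loose steel collet, 30 mm across and 40 mm tall, standing on end in the wide bay of the open well; origin at the centre of its foot; leave it
- long_collet: loose steel collet, 38 mm across and 75 mm tall, standing on the table outside the tray beyond its -y wall; origin at the centre of its foot; leave it
- flange: loose dark steel ring, 68 mm across and 22 mm tall, lying on the table outside the tray beyond its -y wall; origin at the centre of its underside; leave it
- vee_block: loose dark steel vee block, 50 x 40 x 37 mm; origin at the centre of its underside; leave it
- oil_bottle: loose white plastic bottle, 48 mm across and 120 mm tall; origin at the centre of its foot; leave it
- card_box: loose cardboard box, 100 x 70 x 50 mm; origin at the centre of its underside; leave it

How it is judged (in metres and radians):
On the way:
1. the wide leaf has been pushed up past upright (more than 1.75 rad) (value of joint wide_leaf above 1.75 rad), for 0.05 s.
At the end, for the whole second after the job is handed in: the wide leaf lies flat on the -y side (joint above 3.07 rad, so within 4 degrees of flat) and at rest; the narrow leaf's lip is within 12 mm and every loose thing within 20 mm of where it started (value of joint wide_leaf above 3.07 rad and velocity of joint wide_leaf below 0.05 rad/s and distance of narrow_leaf_lip from where it was at the start of the episode below 0.012 m and distance of each of collet_a, collet_b, collet_c, long_collet, flange, vee_block, oil_bottle, card_box from where it was at the start of the episode below 0.02 m); the robot touches nothing.
It fails at once if the wide leaf is slammed (turns faster than 4 rad/s) (velocity of joint wide_leaf above 4 rad/s).
It fails at once if the wide leaf is pinched or forced (more than 45 N between fingers and leaf) (contact force between the fingers and wide_leaf above 45 N).
It fails at once if the narrow leaf is moved (its lip by more than 12 mm) (distance of narrow_leaf_lip from where it was at the start of the episode above 0.012 m).
It fails at once if a loose thing is lifted or shifted by more than 20 mm (distance of any of collet_a, collet_b, collet_c, long_collet, flange, vee_block, oil_bottle, card_box from where it was at the start of the episode above 0.02 m).
It also fails if it takes over 42 s, if anything falls off the work surface, if the arm or the gripper's body presses on something with over 40 N, if the wrist force passes 120 N, or if a joint passes its speed limit or range.

## Robot

A 6-joint arm with a two-finger parallel gripper is mounted at the origin on the work surface. World frame = base frame: x ahead of the robot, y to its left, z up, the work surface at z = 0. Lengths are in m, angles in degrees, forces in N, time in s.
With the tool pointing down it reaches from about 0.4 to 0.825 m from the base axis. Payload 7 kg.
Tool frame: the origin (TCP) lies midway between the tips of the shut fingers; the grasp point (between the pads) lies 19 mm behind it; z points along the fingers, y is the direction in which the jaws open and shut (so a half turn about z gives the same grasp; the last joint's range is limited). The gripper opens to 88 mm and grips with 3 to 60 N. Pads are 19 mm wide; open, the fingers measure 130 mm over their backs; the gripper's body (78 mm by 193 mm) begins 47 mm behind the grasp point.
Start: joints at [-51.159, 20.546, 0.682, 0, -70.136, -16.507], TCP at [0.256, -0.624, 0.206] pointing down, gripper open.
Joint ranges: [-176.03, 176.03], [-82.01, 121.73], [-58.28, 71.71], [-173.87, 95.51], [-174.79, -0.11], [-173.66, 173.66]. Speed limits (degrees/s): [136.94, 136.94, 172.46, 180, 180, 180].

## Interface

Orientations are given as [roll, pitch, yaw] about the fixed x, y, z axes, in that order (R = Rz(yaw) Ry(pitch) Rx(roll)).
In Python, from plant import ctrl gives the robot as it stands. The module is installed in compiled form; this text tells all that it offers.
- The arm moves only by the tool arm_command, never from a script. Its argument "targets" is a list that holds one entry, the list of rows, each a list of 7 numbers: the turn, a rotation vector about the world's x, y, z in rad, then the shift along the world's x, y, z in cm, then the opening, from 0 (shut) to 1 (fully open). A call has 1 to 8 rows; each row is the pose to reach, as a shift and turn from the pose commanded when the call began; what a row does not reach only later rows make up. A row lasts 1/12 s, in which the tool goes at most 41.7 mm and 7.16 degrees, less where a joint would pass 70% of its speed; a pose out of reach is approached as far as the arm can. A call with a gripper value outside its range is refused whole. The fingers move at their own pace and stop on an object; the grip force is fixed at half the most. Time passes only in rows, so rows that repeat a pose let the fingers close. It gives the time, the measured TCP pose, the force and the opening at its end, in the units of the state.
- ctrl.get_obs(): the state, without advancing time (a new reading comes with each control period).
- ctrl.snapshot(name): name is "side" or "top"; returns the picture (480x640x3 uint8, blue, green, red); there is no depth.
- ctrl.camera_model(name): a dict with "K" (3x3 intrinsics, pixels), "xyz" and "rotation" of the camera in the world. Camera axes: x right, y up, looking along -z (the intrinsics and any distortion apply to the point x, -y, -z); pixel columns grow to the right and rows downward; lengths in m; the calibration is good to about 2 mm. A picture is of the moment at which its call begins. camera_model takes no time and is no camera call.
- ctrl.close_job(): hands the job in, once; it reports no verdict.
The state is a dict: "clock": time; "joint_pos": joint angles; "qvel": joint speeds; "tau": joint torques, N m; "tool_pos": TCP position; "orientation": TCP orientation; "force": force on the tool from outside, world axes, zero at the start; "moment": the same for the moment, N m; "opening": finger opening in m.
Only numpy, scipy, OpenCV 4.12 (cv2) and the standard library are available. Lean on these libraries where they do the work, as an engineer would, in place of code of your own. Each camera call takes 0.05 s, during which the arm holds its last target. There are 200 camera calls.

## Working session

There is one attempt and no reset: what is moved stays moved. The work goes in short steps, Python scripts to look and compute and a tool call to move; the robot and the scene stay as the last step left them, time stands still between calls to the robot, and variables do not carry over. Pictures are saved under pics/ and viewed, about 8 in all and at most 12, crops included, and the job is handed in when it is done.

Besides the shell and the picture viewer there is one more tool, called after "Request:" as name(argument=value, ...) on one line, values as JSON. arm_command: Moves the arm, as the interface text tells. Its arguments: {"type":"object","properties":{"targets":{"type":"array","items":{"type":"array","items":{"type":"array","items":{"type":"number"}}}}},"required":["targets"]}

```bash
mkdir -p pics; python3 - <<'E'
from plant import ctrl
import cv2
for n in("top","side"):
    cv2.imwrite(f"pics/{n}0.png",ctrl.snapshot(n)); m=ctrl.camera_model(n); print(n,m)
print(ctrl.get_obs())
E
```

```text
top {'K': array([[482.3164292 ,   0.        , 327.72646882],
       [  0.        , 482.3164292 , 244.21572361],
       [  0.        ,   0.        ,   1.        ]]), 'xyz': array([ 0.44407496, -0.0244394 ,  1.35520341]), 'rotation': array([  4.22758228,  -0.27679816, -89.62878208])}
side {'K': array([[496.55763392,   0.        , 330.35846467],
       [  0.        , 496.55763392, 246.88809651],
       [  0.        ,   0.        ,   1.        ]]), 'xyz': array([ 0.31494179, -0.89611999,  0.81022048]), 'rotation': array([ 51.66459245,   1.09902153, -17.48129388])}
{'clock': 0.1, 'joint_pos': array([-5.11610630e+01,  2.05858665e+01,  6.39367084e-01, -1.82066962e-02,
       -7.01356021e+01, -1.65080808e+01]), 'qvel': array([-0.03301015, -0.03686891,  0.16639975, -0.01077365, -0.04027898,
       -0.07238842]), 'tau': array([-1.55629525e-03, -5.84161663e+01,  2.93749702e+01,  7.01544374e+00,
        1.01259223e-02, -6.89319177e-05]), 'tool_pos': array([ 0.25628126, -0.62395261,  0.20533406]), 'orientation': array([ 1.79916419e+02, -6.92042151e-03, -1.57675338e+02]), 'force': array([-0.28889608, -0.42125494,  0.03396841]), 'moment': array([0.02674814, 0.05248996, 0.01030416]), 'opening': 0.08721062948332362}
```

View pics/top0.png

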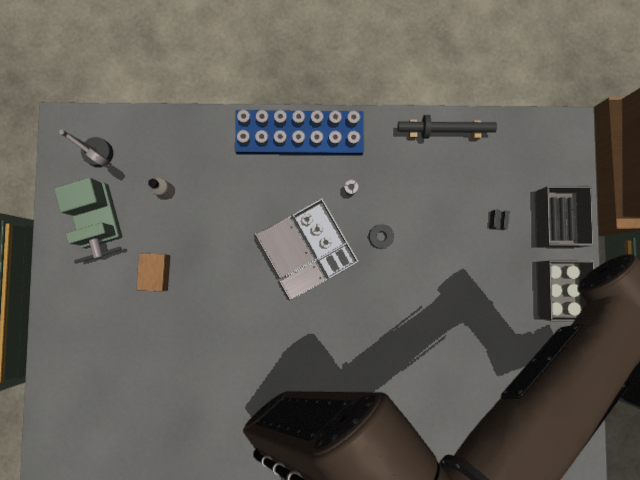

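View pics/side0.png

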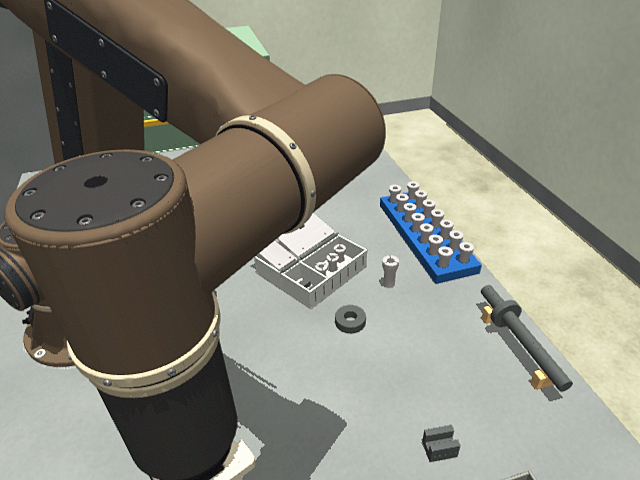

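The top picture shows the tray at about (305,250), with the leaves on its left half, the flange at (380,237), the long collet at (350,187) and the collets at (307-325,220-243). In the side picture the arm partly hides the tray, at about (310,260).

```bash
cat > h.py <<'E'
import numpy as np, cv2
from scipy.spatial.transform import Rotation as Ro
from plant import ctrl
def cam(n):
    m=ctrl.camera_model(n); return m['K'],Ro.from_euler('xyz',m['rotation'],degrees=True).as_matrix(),np.array(m['xyz'])
def ray(n,uv):
    K,R,c=cam(n); a=np.linalg.inv(K)@[uv[0],uv[1],1]; return c,R@(a*[1,-1,-1])
def onz(n,uv,z):
    c,d=ray(n,uv); return c+d*(z-c[2])/d[2]
def proj(n,p):
    K,R,c=cam(n); q=(R.T@(np.array(p)-c))*[1,-1,-1]; q=K@q; return q[:2]/q[2]
def tri(uvt,uvs):
    a,d=ray('top',uvt); b,e=ray('side',uvs)
    s=np.linalg.lstsq(np.c_[d,-e],b-a,rcond=None)[0]; p,q=a+d*s[0],b+e*s[1]
    return (p+q)/2,np.linalg.norm(p-q)
E
python3 - <<'E'
import cv2
a=cv2.imread('pics/top0.png')[175:305,240:410]
b=cv2.imread('pics/side0.png')[205:315,240:410]
cv2.imwrite('pics/ct.png',cv2.resize(a,(765,585),interpolation=cv2.INTER_CUBIC))
cv2.imwrite('pics/cs.png',cv2.resize(b,(765,495),interpolation=cv2.INTER_CUBIC))
E
```

```text
(no output)
```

View pics/ct.png

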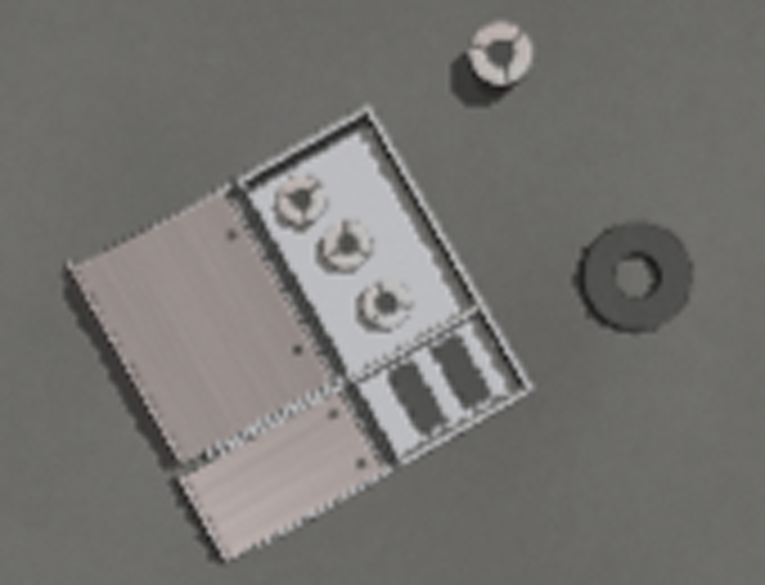

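View pics/cs.png

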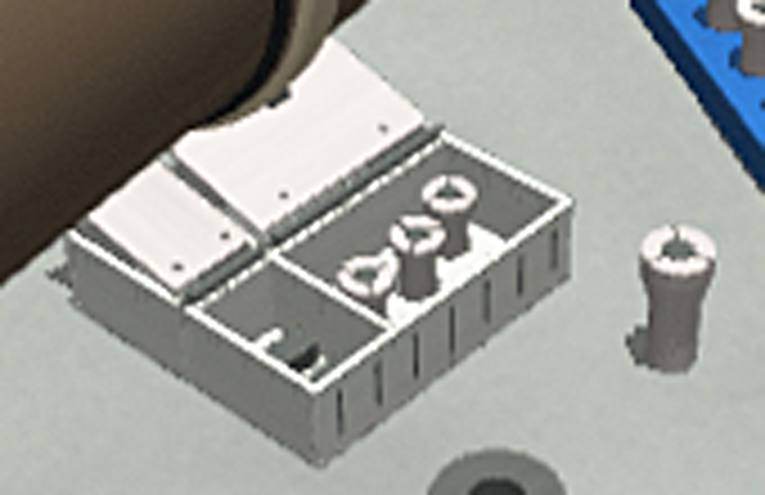

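The top crop (4.5x from (240,175)) shows the spine running from (240,182) to (395,465) and the -y wall corners at (368,108) and (530,388). The wide leaf's free edge runs from (68,265) to (185,465). In the side crop (4.5x from (240,205)) the -y wall corners are at (570,203) and (318,383).

```bash
python3 - <<'E'
from h import *
np.set_printoptions(precision=4,suppress=True)
T=lambda x,y:(240+x/4.5,175+y/4.5); S=lambda x,y:(240+x/4.5,205+y/4.5)
print('tri',tri(T(368,108),S(570,203)),tri(T(530,388),S(318,383)))
A,B=onz('top',T(368,108),.055)[:2],onz('top',T(530,388),.055)[:2]
C,D=onz('top',T(240,182),.055)[:2],onz('top',T(395,465),.055)[:2]
print('corners',A,B,'spine',C,D,[np.linalg.norm(v) for v in(A-B,C-D,A-C,B-D)])
x=(A-B)+(C-D); x/=np.linalg.norm(x); y=np.array([-x[1],x[0]]);yaw=np.degrees(np.arctan2(x[1],x[0]))
o=(A+B+C+D)/4+y*.0475
print('x',x,'yaw',yaw,'o',o)
L=lambda p:np.array([(p[:2]-o)@x,(p[:2]-o)@y])
for n,q,z in [('wl+',(68,265),.088),('wl-',(185,465),.088),('nl+',(178,480),.088),('nl-',(222,560),.088),('ca',(300,203),.042),('cb',(346,245),.042),('cc',(385,305),.042),('long',(501,54),.075),('fl',(637,277),.022)]:
    p=onz('top',T(*q),z); print(n,p,L(p))
for q in (A,B,C,D): print(L(q))
E
```

```text
tri (array([ 0.6675, -0.0138,  0.0488]), np.float64(0.00601013759332385)) (array([ 0.4978, -0.1121,  0.0539]), np.float64(0.0060353102413452046))
corners [ 0.6635 -0.0131] [ 0.4948 -0.1114] spine [0.6179 0.0638] [ 0.4482 -0.0308] [np.float64(0.19529068764434052), np.float64(0.19424222081111853), np.float64(0.08938734207761198), np.float64(0.09308789354896142)]
x [0.8687 0.4953] yaw 29.688796086476344 o [0.5326 0.0184]
wl+ [0.5638 0.1617 0.088 ] [0.0981 0.1091]
wl- [0.4473 0.0916 0.088 ] [-0.0378  0.1058]
nl+ [0.4386 0.0955 0.088 ] [-0.0434  0.1136]
nl- [0.3925 0.0694 0.088 ] [-0.0964  0.1137]
ca [0.607 0.028 0.042] [ 0.0694 -0.0285]
cb [ 0.5815 -0.0002  0.042 ] [ 0.0333 -0.0404]
cc [ 0.5451 -0.0242  0.042 ] [-0.0102 -0.0432]
long [ 0.6933 -0.0924  0.075 ] [ 0.0847 -0.1758]
fl [ 0.565  -0.1796  0.022 ] [-0.0699 -0.188 ]
[ 0.0982 -0.0922]
[-0.0971 -0.094 ]
[ 0.0966 -0.0028]
[-0.0976 -0.001 ]
```

```bash
cat >> h.py <<'E'
np.set_printoptions(precision=3,suppress=True)
O=np.array([.5326,.0184,0]); X=np.array([.8687,.4953,0]); Y=np.array([-.4953,.8687,0]); Z=np.array([0,0,1.])
def w(t): return O+t[0]*X+t[1]*Y+t[2]*Z
def loc(p): p=np.asarray(p)-O; return np.array([p@X,p@Y,p[2]])
def rot(a):
    a=np.radians(a); x=np.sin(a)*Z-np.cos(a)*Y; return np.c_[x,-X,-np.sin(a)*Y-np.cos(a)*Z]
def now():
    o=ctrl.get_obs(); R=Ro.from_euler('xyz',o['orientation'],degrees=True)
    print('t %.2f'%o['clock'],'loc',loc(o['tool_pos']),'lean %.1f'%np.degrees(np.arctan2(R.as_matrix()[:,0]@Z,-R.as_matrix()[:,0]@Y)),'F',np.array([o['force']@X,o['force']@Y,o['force'][2]]),'j',o['joint_pos'])
    return np.array(o['tool_pos']),R
def plan(*tg):  # rows (x,y,z,a) tray frame, m/deg
    p,R=now()
    for t in tg: print(t,np.r_[(Ro.from_matrix(rot(t[3]))*R.inv()).as_rotvec(),(w(t)-p)*100].round(3).tolist())
E
python3 - <<'E'
from h import *
print('box',onz('top',(152,272),.05),'bottle',onz('top',(155,183),.12))
plan((.06,.2,.35,0))
E
```

```text
box [0.462 0.443 0.05 ] bottle [0.691 0.418 0.12 ]
t 0.10 loc [-0.558 -0.421  0.205] lean 179.9 F [-0.46  -0.223  0.034] j [-51.161  20.586   0.639  -0.018 -70.136 -16.508]
(0.06, 0.2, 0.35, 0) [-0.0, -0.002, 1.699, 22.938, 84.581, 14.467]
```

Request:
arm_command(targets=[[[0,0,0.1,0.5,2,3,0],[0,0,0.2,1,5,6,0],[0,0,0.3,2,9,9,0],[0,0,0.4,3,13,11,0],[0,0,0.5,4,17,13,0],[0,0,0.6,5.5,21,14.5,0],[0,0,0.7,7,25,14.5,0],[0,0,0.8,8,29,14.5,0]]])

```text
clock: 0.77
tool_pos: [0.331, -0.3536, 0.3513]
orientation: [-179.9, -0.0, -111.6]
force: [1.6, 1.7, -0.0]
opening: 0.04
```

Request:
arm_command(targets=[[[0,0,0.1,1,4,0,0],[0,0,0.2,2,8,0,0],[0,0,0.3,3,12,0,0],[0,0,0.4,4,16,0,0],[0,0,0.5,5,20,0,0],[0,0,0.6,6,24,0,0],[0,0,0.7,7,28,0,0],[0,0,0.8,8,32,0,0]]])

```text
clock: 1.43
tool_pos: [0.4101, -0.0329, 0.3504]
orientation: [-179.9, 0.0, -65.7]
force: [1.7, -0.6, 0.3]
opening: 0.0003
```

```bash
python3 - <<'E'
from h import *
plan((.06,.2,.35,0),(.06,.22,.28,30),(.06,.22,.2,60))
E
```

```text
t 1.43 loc [-0.132  0.016  0.35 ] lean -0.0 F [ 1.217 -1.383  0.327] j [ 23.193  -9.364 -14.746  -0.01  -84.568   1.111]
(0.06, 0.2, 0.35, 0) [-0.001, 0.001, 0.094, 7.555, 25.473, -0.043]
(0.06, 0.22, 0.28, 30) [-0.467, -0.237, 0.092, 6.564, 27.21, -7.043]
(0.06, 0.22, 0.2, 60) [-0.934, -0.475, 0.085, 6.564, 27.21, -15.043]
```

Request:
arm_command(targets=[[[0,0,0.02,1,4,0,0],[0,0,0.04,2.5,8,0,0],[0,0,0.06,4,12,0,0],[0,0,0.08,5,16,0,0],[0,0,0.093,6,20,0,0],[-0.1,-0.05,0.093,6.5,23,0,0],[-0.2,-0.1,0.093,6.6,25.5,0,0],[-0.3,-0.15,0.093,6.6,27.2,-2,0]]])

```text
clock: 2.1
tool_pos: [0.4785, 0.2408, 0.334]
orientation: [-179.5, -19.4, -60.7]
force: [1.7, 0.5, 1.0]
opening: 0.0006
```

```bash
python3 - <<'E'
from h import *
plan((.06,.2,.25,60))
a=ctrl.snapshot('side')[150:330,200:440]
cv2.imwrite('pics/s1.png',cv2.resize(a,(800,600),interpolation=cv2.INTER_CUBIC))
E
```

```text
t 2.10 loc [0.063 0.22  0.334] lean 19.4 F [ 1.706 -0.438  0.976] j [ 60.576   4.96  -12.812  16.923 -82.485 -34.947]
(0.06, 0.2, 0.25, 60) [-0.62, -0.343, 0.001, 0.717, -1.894, -8.402]
```

View pics/s1.png

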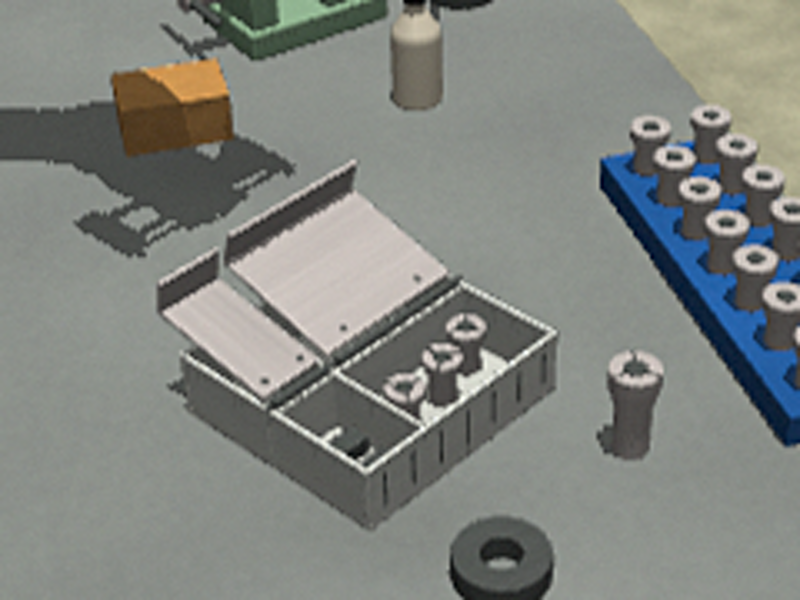

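The side crop (3.33x from (200,150)) now shows both leaves raised a little. The wide leaf's lip top runs from (228,238) to (355,162), and the narrow leaf's from (158,290) to (218,250).

```bash
python3 - <<'E'
from h import *
T=lambda x,y:(240+x/4.5,175+y/4.5); S=lambda x,y:(200+x/3.3333,150+y/3.3333)
for n,t,s in [('w+',(68,265),(355,162)),('w-',(185,465),(228,238)),('n+',(178,480),(218,250)),('n-',(222,560),(158,290)),('A',(368,108),(557,331)),('B',(530,388),(372,472))]:
    p,e=tri(T(*t),S(*s)); print(n,loc(p),'gap %.4f'%e)
for th in np.radians([0,5,10,15,20,25]):
    c,s=np.cos(th),np.sin(th); print(np.degrees(th),'lip top y,z',.12*c-.03*s,.058+.12*s+.03*c,'side crop ends',[((proj('side',w((x,.12*c-.03*s,.058+.12*s+.03*c)))-[200,150])*3.3333).round(0) for x in(-.036,.096)],'low corner',.12*c+.002*s,.058+.12*s-.002*c)
E
```

```text
w+ [0.096 0.105 0.116] gap 0.0070
w- [-0.037  0.102  0.117] gap 0.0066
n+ [-0.041  0.11   0.104] gap 0.0076
n- [-0.095  0.112  0.098] gap 0.0038
A [ 0.101 -0.095  0.051] gap 0.0074
B [-0.094 -0.097  0.049] gap 0.0077
0.0 lip top y,z 0.12 0.088 side crop ends [array([211., 260.]), array([338., 186.])] low corner 0.12 0.056
5.0 lip top y,z 0.11692869148857972 0.09834453007247135 side crop ends [array([213., 250.]), array([340., 176.])] low corner 0.11971767525650479 0.06646629973353549
10.0 lip top y,z 0.11296748503145704 0.10838201391039787 side crop ends [array([215., 241.]), array([343., 167.])] low corner 0.11852422671679881 0.07686816581400722
14.999999999999998 lip top y,z 0.10814652780161257 0.11803606020097454 side crop ends [array([218., 233.]), array([347., 159.])] low corner 0.11642873724489324 0.08712643375972434
20.0 lip top y,z 0.10250251019453895 0.1272331958226575 side crop ends [array([222., 226.]), array([351., 151.])] low corner 0.11344715478096035 0.09716303195750843
25.0 lip top y,z 0.096078386592177 0.13590342501998343 side crop ends [array([226., 219.]), array([357., 145.])] low corner 0.10960217096787939 0.10690157583481064
```

```bash
python3 - <<'E'
from h import *
plan((.068,.22,.2,60),(.068,.2,.113,60),(.068,.1,.055,60))
E
```

```text
t 2.15 loc [0.061 0.223 0.325] lean 20.1 F [ -1.236   1.134 -10.491] j [ 61.149   5.517 -13.593  17.074 -82.235 -35.432]
(0.068, 0.22, 0.2, 60) [-0.603, -0.348, 0.001, 0.748, 0.077, -12.483]
(0.068, 0.2, 0.113, 60) [-0.603, -0.348, 0.001, 1.739, -1.66, -21.183]
(0.068, 0.1, 0.055, 60) [-0.603, -0.348, 0.001, 6.692, -10.347, -26.983]
```

Request:
arm_command(targets=[[[-0.1,-0.06,0,0.2,0,-2,0],[-0.2,-0.12,0,0.4,0,-4,0],[-0.3,-0.17,0,0.6,0,-6,0],[-0.4,-0.23,0,0.7,0,-8,0],[-0.5,-0.29,0,0.7,0,-10,0],[-0.6,-0.34,0,0.7,0,-12,0],[-0.6,-0.34,0,0.7,0,-12,0],[-0.6,-0.34,0,0.7,0,-12,0]]])

```text
clock: 2.82
tool_pos: [0.4829, 0.2368, 0.2068]
orientation: [179.2, -59.1, -59.9]
force: [0.1, -0.1, 1.0]
opening: 0.0005
```

```bash
python3 - <<'E'
from h import *
plan((.068,.2,.113,60),(.068,.1,.055,60))
E
```

```text
t 2.82 loc [0.065 0.214 0.207] lean 59.1 F [ 0.086 -0.133  0.978] j [ 73.458  25.336 -32.797  38.251 -83.094 -67.14 ]
(0.068, 0.2, 0.113, 60) [-0.01, -0.014, 0.004, 0.969, -1.101, -9.382]
(0.068, 0.1, 0.055, 60) [-0.01, -0.014, 0.004, 5.922, -9.788, -15.182]
```

Request:
arm_command(targets=[[[0,-0.01,0,0.3,-0.3,-3,0],[-0.01,-0.014,0,0.6,-0.7,-6,0],[-0.01,-0.014,0,1,-1.1,-9.4,0],[-0.01,-0.014,0,1,-1.1,-9.4,0],[-0.01,-0.014,0,2.2,-3.2,-10.8,0],[-0.01,-0.014,0,3.5,-5.4,-12.3,0],[-0.01,-0.014,0,4.7,-7.6,-13.8,0],[-0.01,-0.014,0,4.7,-7.6,-13.8,0]]])

```text
clock: 3.48
tool_pos: [0.5312, 0.157, 0.074]
orientation: [-178.9, -59.5, -61.9]
force: [-0.5, -0.8, 0.5]
opening: 0.0009
```

```bash
python3 - <<'E'
from h import *
plan((.068,.1,.055,60))
a=ctrl.snapshot('side')[150:330,200:440]
cv2.imwrite('pics/s2.png',cv2.resize(a,(800,600),interpolation=cv2.INTER_CUBIC))
E
```

```text
t 3.48 loc [0.067 0.121 0.074] lean 59.5 F [-0.857 -0.469  0.46 ] j [ 63.406  33.441 -45.138  51.31  -66.325 -80.323]
(0.068, 0.1, 0.055, 60) [-0.012, 0.005, 0.01, 1.095, -1.802, -1.904]
```

View pics/s2.png

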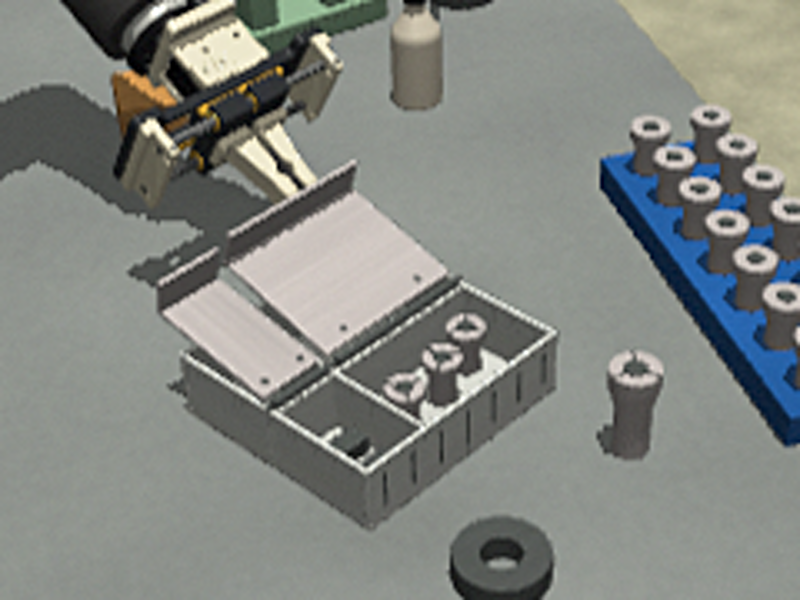

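The fingers are behind the wide lip at about (290,185), clear of the narrow leaf and nothing has moved. Next I insert the tips and list the waypoints for the sweep.

Request:
arm_command(targets=[[[0,0,0,0.4,-0.6,-0.7,0],[-0.005,0,0,0.8,-1.2,-1.3,0],[-0.01,0,0,1.1,-1.8,-1.9,0],[-0.01,0,0,1.1,-1.8,-1.9,0],[-0.01,0,0,1.1,-1.8,-1.9,0]]])

```text
clock: 3.95
tool_pos: [0.5417, 0.1428, 0.0532]
orientation: [-179.6, -60.1, -60.9]
force: [0.2, 0.1, 0.9]
opening: 0.0004
```

```bash
cat >> h.py <<'E'
def tgt(th,x=.068,r=.09,lag=5):
    t=np.radians(th); c,s=np.cos(t),np.sin(t); a=min(60,max(0,90-(th-lag))); A=np.radians(a)
    n=np.array([-np.cos(A),np.sin(A)]); u=np.array([np.sin(A),np.cos(A)])
    if th<35: p=np.array([.12*c+.002*s,.058+.12*s-.002*c])-.025*u
    else: p=np.array([r*c+.002*s,.058+r*s-.002*c])
    p=p-.0095*n
    return (x,round(p[0],4),round(p[1],4),a)
E
python3 - <<'E'
from h import *
plan(*[tgt(t) for t in range(16,65,4)])
E
```

```text
t 3.95 loc [0.07  0.104 0.053] lean 60.1 F [ 0.228 -0.05   0.923] j [ 61.012  35.417 -46.655  54.983 -64.496 -82.723]
(0.068, np.float64(0.099), np.float64(0.0684), 60) [0.001, 0.004, 0.006, 0.097, -0.476, 1.52]
(0.068, np.float64(0.0965), np.float64(0.0764), 60) [0.001, 0.004, 0.006, 0.221, -0.693, 2.32]
(0.068, np.float64(0.0935), np.float64(0.0843), 60) [0.001, 0.004, 0.006, 0.37, -0.953, 3.11]
(0.068, np.float64(0.09), np.float64(0.0918), 60) [0.001, 0.004, 0.006, 0.543, -1.257, 3.86]
(0.068, np.float64(0.0859), np.float64(0.0992), 60) [0.001, 0.004, 0.006, 0.746, -1.614, 4.6]
(0.068, np.float64(0.0789), np.float64(0.1011), 59) [0.016, 0.013, 0.006, 1.093, -2.222, 4.79]
(0.068, np.float64(0.0757), np.float64(0.1065), 55) [0.076, 0.047, 0.006, 1.251, -2.5, 5.33]
(0.068, np.float64(0.0721), np.float64(0.1117), 51) [0.137, 0.081, 0.006, 1.43, -2.812, 5.85]
(0.068, np.float64(0.0682), np.float64(0.1166), 47) [0.198, 0.116, 0.006, 1.623, -3.151, 6.34]
(0.068, np.float64(0.0639), np.float64(0.1212), 43) [0.259, 0.15, 0.006, 1.836, -3.525, 6.8]
(0.068, np.float64(0.0594), np.float64(0.1255), 39) [0.319, 0.185, 0.006, 2.059, -3.916, 7.23]
(0.068, np.float64(0.0545), np.float64(0.1295), 35) [0.38, 0.219, 0.006, 2.301, -4.341, 7.63]
(0.068, np.float64(0.0494), np.float64(0.1331), 31) [0.441, 0.253, 0.006, 2.554, -4.784, 7.99]
```

Request:
arm_command(targets=[[[0,0,0,0,-0.3,0.8,0],[0,0,0,0.1,-0.5,1.5,0],[0,0,0,0.2,-0.7,2.3,0],[0,0,0,0.4,-1,3.1,0],[0,0,0,0.5,-1.3,3.9,0],[0,0,0,0.7,-1.6,4.6,0],[0.02,0.01,0,1.1,-2.2,4.8,0],[0.02,0.01,0,1.1,-2.2,4.8,0]]])

```text
clock: 4.62
tool_pos: [0.553, 0.1204, 0.1025]
orientation: [-179.3, -58.7, -61.3]
force: [0.9, 0.3, -0.2]
opening: 0.0003
```

```bash
python3 - <<'E'
from h import *
plan(*[tgt(t) for t in range(40,73,4)])
E
```

```text
t 4.62 loc [0.068 0.079 0.102] lean 58.7 F [ 0.974 -0.153 -0.216] j [ 58.417  29.347 -47.089  55.079 -65.906 -77.439]
(0.068, np.float64(0.0757), np.float64(0.1065), 55) [0.053, 0.038, 0.006, 0.118, -0.256, 0.405]
(0.068, np.float64(0.0721), np.float64(0.1117), 51) [0.114, 0.072, 0.007, 0.296, -0.569, 0.925]
(0.068, np.float64(0.0682), np.float64(0.1166), 47) [0.175, 0.106, 0.007, 0.489, -0.908, 1.415]
(0.068, np.float64(0.0639), np.float64(0.1212), 43) [0.235, 0.141, 0.007, 0.702, -1.281, 1.875]
(0.068, np.float64(0.0594), np.float64(0.1255), 39) [0.296, 0.175, 0.007, 0.925, -1.672, 2.305]
(0.068, np.float64(0.0545), np.float64(0.1295), 35) [0.357, 0.21, 0.007, 1.168, -2.098, 2.705]
(0.068, np.float64(0.0494), np.float64(0.1331), 31) [0.418, 0.244, 0.008, 1.421, -2.541, 3.065]
(0.068, np.float64(0.044), np.float64(0.1364), 27) [0.478, 0.278, 0.008, 1.688, -3.01, 3.395]
(0.068, np.float64(0.0385), np.float64(0.1393), 23) [0.539, 0.313, 0.008, 1.96, -3.488, 3.685]
```

Request:
arm_command(targets=[[[0.05,0.035,0,0.1,-0.3,0.4,0],[0.11,0.07,0,0.3,-0.6,0.9,0],[0.17,0.105,0,0.5,-0.9,1.4,0],[0.24,0.14,0,0.7,-1.3,1.9,0],[0.3,0.175,0,0.9,-1.7,2.3,0],[0.36,0.21,0,1.2,-2.1,2.7,0],[0.42,0.245,0,1.4,-2.5,3.1,0],[0.48,0.28,0,1.7,-3,3.4,0]]])

```text
clock: 5.28
tool_pos: [0.5694, 0.0908, 0.1359]
orientation: [179.8, -26.8, -60.5]
force: [-0.7, 1.2, 0.6]
opening: 0.0007
```

```bash
python3 - <<'E'
from h import *
plan(*[tgt(t) for t in range(72,105,4)])
a=ctrl.snapshot('side')[150:330,200:440]
cv2.imwrite('pics/s3.png',cv2.resize(a,(800,600),interpolation=cv2.INTER_CUBIC))
E
```

```text
t 5.28 loc [0.068 0.045 0.136] lean 26.8 F [0.004 1.38  0.598] j [ 44.367  13.693 -37.012  33.498 -52.012 -38.828]
(0.068, np.float64(0.0385), np.float64(0.1393), 23) [0.059, 0.03, 0.005, 0.316, -0.53, 0.337]
(0.068, np.float64(0.0327), np.float64(0.1417), 19) [0.12, 0.065, 0.005, 0.603, -1.034, 0.577]
(0.068, np.float64(0.0268), np.float64(0.1438), 15) [0.181, 0.099, 0.005, 0.896, -1.547, 0.787]
(0.068, np.float64(0.0207), np.float64(0.1455), 11) [0.241, 0.134, 0.005, 1.198, -2.077, 0.957]
(0.068, np.float64(0.0146), np.float64(0.1467), 7) [0.302, 0.168, 0.004, 1.5, -2.607, 1.077]
(0.068, np.float64(0.0083), np.float64(0.1475), 3) [0.363, 0.202, 0.004, 1.812, -3.154, 1.157]
(0.068, np.float64(0.0021), np.float64(0.1477), 0) [0.408, 0.228, 0.004, 2.119, -3.692, 1.177]
(0.068, np.float64(-0.0042), np.float64(0.147), 0) [0.408, 0.228, 0.004, 2.431, -4.24, 1.107]
(0.068, np.float64(-0.0103), np.float64(0.1458), 0) [0.408, 0.228, 0.004, 2.733, -4.77, 0.987]
```

View pics/s3.png

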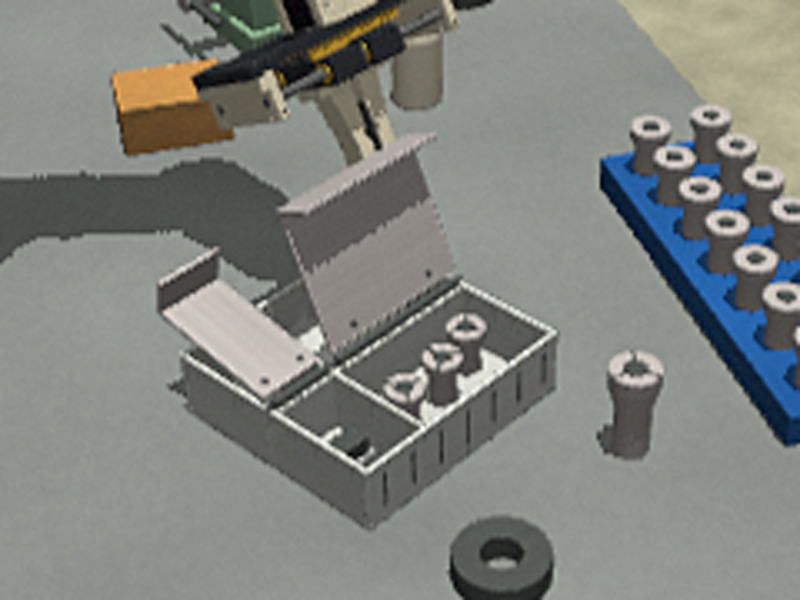

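The wide leaf now stands at roughly 65-70 degrees, with its lip from (285,210) to (435,138). The narrow leaf, the collets and the rest are where they were, so I carry on.

Request:
arm_command(targets=[[[0.06,0.03,0,0.3,-0.5,0.3,0],[0.12,0.065,0,0.6,-1,0.6,0],[0.18,0.1,0,0.9,-1.5,0.8,0],[0.24,0.134,0,1.2,-2.1,1,0],[0.3,0.168,0,1.5,-2.6,1.1,0],[0.36,0.2,0,1.8,-3.2,1.2,0],[0.41,0.228,0,2.1,-3.7,1.2,0],[0.41,0.228,0,2.4,-4.2,1.1,0]]])

```text
clock: 6.0
tool_pos: [0.5944, 0.0476, 0.1467]
orientation: [180.0, 0.1, -60.7]
force: [-0.4, 0.3, 1.8]
opening: 0.0007
```

```bash
python3 - <<'E'
from h import *
plan(*[tgt(t) for t in range(104,136,4)])
E
```

```text
t 6.00 loc [ 0.068 -0.005  0.147] lean -0.1 F [-0.21   0.423  1.786] j [ 23.301  15.81  -14.265  -0.066 -59.958   5.996]
(0.068, np.float64(-0.0103), np.float64(0.1458), 0) [-0.001, -0.001, 0.007, 0.237, -0.446, -0.088]
(0.068, np.float64(-0.0164), np.float64(0.1442), 0) [-0.001, -0.001, 0.007, 0.54, -0.976, -0.248]
(0.068, np.float64(-0.0224), np.float64(0.1422), 0) [-0.001, -0.001, 0.007, 0.837, -1.497, -0.448]
(0.068, np.float64(-0.0282), np.float64(0.1398), 0) [-0.001, -0.001, 0.007, 1.124, -2.001, -0.688]
(0.068, np.float64(-0.0338), np.float64(0.1369), 0) [-0.001, -0.001, 0.007, 1.401, -2.488, -0.978]
(0.068, np.float64(-0.0392), np.float64(0.1337), 0) [-0.001, -0.001, 0.007, 1.669, -2.957, -1.298]
(0.068, np.float64(-0.0443), np.float64(0.1302), 0) [-0.001, -0.001, 0.007, 1.921, -3.4, -1.648]
(0.068, np.float64(-0.0492), np.float64(0.1262), 0) [-0.001, -0.001, 0.007, 2.164, -3.825, -2.048]
```

Request:
arm_command(targets=[[[0,0,0,0.2,-0.4,-0.1,0],[0,0,0,0.5,-1,-0.2,0],[0,0,0,0.8,-1.5,-0.4,0],[0,0,0,1.1,-2,-0.7,0],[0,0,0,1.4,-2.5,-1,0],[0,0,0,1.7,-3,-1.3,0],[0,0,0,1.9,-3.4,-1.6,0],[0,0,0,2.2,-3.8,-2,0]]])

```text
clock: 6.67
tool_pos: [0.6157, 0.0108, 0.126]
orientation: [179.9, -0.1, -60.5]
force: [-0.8, 0.8, 0.7]
opening: 0.0001
```

```bash
python3 - <<'E'
from h import *
plan(*[tgt(t) for t in range(136,166,4)])
E
```

```text
t 6.67 loc [ 0.068 -0.048  0.126] lean 0.1 F [-0.324  1.116  0.739] j [ 19.246  18.553 -13.379   0.167 -58.117  10.124]
(0.068, np.float64(-0.0539), np.float64(0.122), 0) [0.003, 0.0, 0.004, 0.268, -0.55, -0.397]
(0.068, np.float64(-0.0582), np.float64(0.1174), 0) [0.003, 0.0, 0.004, 0.481, -0.923, -0.857]
(0.068, np.float64(-0.0621), np.float64(0.1125), 0) [0.003, 0.0, 0.004, 0.674, -1.262, -1.347]
(0.068, np.float64(-0.0658), np.float64(0.1074), 0) [0.003, 0.0, 0.004, 0.858, -1.584, -1.857]
(0.068, np.float64(-0.069), np.float64(0.102), 0) [0.003, 0.0, 0.004, 1.016, -1.862, -2.397]
(0.068, np.float64(-0.0719), np.float64(0.0964), 0) [0.003, 0.0, 0.004, 1.16, -2.114, -2.957]
(0.068, np.float64(-0.0744), np.float64(0.0907), 0) [0.003, 0.0, 0.004, 1.284, -2.331, -3.527]
(0.068, np.float64(-0.0765), np.float64(0.0847), 0) [0.003, 0.0, 0.004, 1.388, -2.513, -4.127]
```

Request:
arm_command(targets=[[[0,0,0,0.3,-0.5,-0.4,0],[0,0,0,0.5,-0.9,-0.9,0],[0,0,0,0.7,-1.3,-1.3,0],[0,0,0,0.9,-1.6,-1.9,0],[0,0,0,1,-1.9,-2.4,0],[0,0,0,1.2,-2.1,-3,0],[0,0,0,1.3,-2.3,-3.5,0],[0,0,0,1.4,-2.5,-4.1,0]]])

```text
clock: 7.33
tool_pos: [0.6297, -0.0141, 0.0848]
orientation: [179.9, -0.1, -60.5]
force: [0.2, -0.7, 1.4]
opening: 0.0005
```

```bash
python3 - <<'E'
from h import *
plan(*[tgt(t) for t in (168,172,176,178,180)])
a=ctrl.snapshot('side')[150:330,200:440]
cv2.imwrite('pics/s4.png',cv2.resize(a,(800,600),interpolation=cv2.INTER_CUBIC))
E
```

```text
t 7.33 loc [ 0.068 -0.076  0.085] lean 0.1 F [-0.174 -0.654  1.422] j [ 16.539  22.012 -14.192   0.176 -53.831  12.811]
(0.068, np.float64(-0.0781), np.float64(0.0787), 0) [0.003, 0.0, 0.004, 0.062, -0.166, -0.605]
(0.068, np.float64(-0.0793), np.float64(0.0725), 0) [0.003, 0.0, 0.004, 0.121, -0.27, -1.225]
(0.068, np.float64(-0.0801), np.float64(0.0663), 0) [0.003, 0.0, 0.004, 0.161, -0.34, -1.845]
(0.068, np.float64(-0.0804), np.float64(0.0631), 0) [0.003, 0.0, 0.004, 0.175, -0.366, -2.165]
(0.068, np.float64(-0.0805), np.float64(0.06), 0) [0.003, 0.0, 0.004, 0.18, -0.375, -2.475]
```

View pics/s4.png

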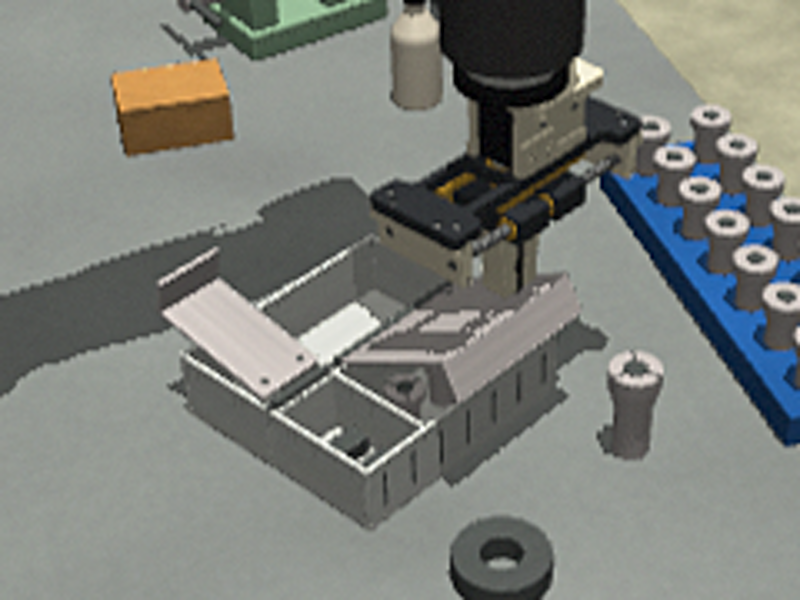

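The leaf is over at about 160 degrees, with its lip from (440,370) to (575,290). The long collet, flange and narrow leaf are untouched, so I press down gently.

Request:
arm_command(targets=[[[0,0,0,0,-0.1,-0.3,0],[0,0,0,0.1,-0.2,-0.6,0],[0,0,0,0.1,-0.2,-0.9,0],[0,0,0,0.1,-0.3,-1.2,0],[0,0,0,0.2,-0.3,-1.5,0],[0,0,0,0.2,-0.3,-1.7,0],[0,0,0,0.2,-0.4,-1.9,0],[0,0,0,0.2,-0.4,-1.9,0]]])

```text
clock: 8.05
tool_pos: [0.6314, -0.0179, 0.0658]
orientation: [179.9, -0.1, -60.5]
force: [-0.2, -0.4, 0.6]
opening: 0.0004
```

Request:
arm_command(targets=[[[0,0,0,0,0,-0.1,0],[0,0,0,0,0,-0.2,0],[0,0,0,0,0,-0.2,0]]])

```text
clock: 8.3
tool_pos: [0.6316, -0.0179, 0.0642]
orientation: [179.9, -0.1, -60.5]
force: [-0.5, 0.3, 0.7]
opening: 0.0001
```

Next, millimetre steps while I watch the force.

Request:
arm_command(targets=[[[0,0,0,0,0,-0.1,0],[0,0,0,0,0,-0.2,0],[0,0,0,0,0,-0.2,0]]])

```text
clock: 8.55
tool_pos: [0.6316, -0.0179, 0.0621]
orientation: [179.9, -0.1, -60.6]
force: [-0.3, -0.1, 0.9]
opening: 0.0007
```

Request:
arm_command(targets=[[[0,0,0,0,0,-0.1,0],[0,0,0,0,0,-0.1,0],[0,0,0,0,0,-0.1,0]]])

```text
clock: 8.8
tool_pos: [0.6315, -0.0179, 0.0611]
orientation: [179.9, -0.1, -60.6]
force: [0.4, 0.6, 0.7]
opening: 0.0005
```

Request:
arm_command(targets=[[[0,0,0,0,0,-0.1,0],[0,0,0,0,0,-0.1,0],[0,0,0,0,0,-0.1,0]]])

```text
clock: 9.05
tool_pos: [0.6315, -0.0178, 0.0601]
orientation: [179.9, -0.1, -60.6]
force: [-0.1, -0.8, -0.0]
opening: -0.0001
```

Request:
arm_command(targets=[[[0,0,0,0,0,-0.05,0],[0,0,0,0,0,-0.1,0],[0,0,0,0,0,-0.1,0]]])

```text
clock: 9.3
tool_pos: [0.6315, -0.0179, 0.0592]
orientation: [179.9, -0.1, -60.5]
force: [-0.6, 0.4, 0.7]
opening: 0.0007
```

Request:
arm_command(targets=[[[0,0,0,0,0,-0.05,0],[0,0,0,0,0,-0.1,0],[0,0,0,0,0,-0.1,0]]])

```text
clock: 9.55
tool_pos: [0.6315, -0.0179, 0.0581]
orientation: [179.9, -0.1, -60.6]
force: [-0.1, -0.1, 1.1]
opening: 0.0005
```

```bash
python3 - <<'E'
from h import *
now()
a=ctrl.snapshot('side')[150:330,200:440]
cv2.imwrite('pics/s5.png',cv2.resize(a,(800,600),interpolation=cv2.INTER_CUBIC))
E
```

```text
t 9.55 loc [ 0.068 -0.081  0.058] lean 0.1 F [-0.17  -0.003  1.136] j [ 16.137  23.774 -15.462   0.174 -50.805  13.199]
```

View pics/s5.png

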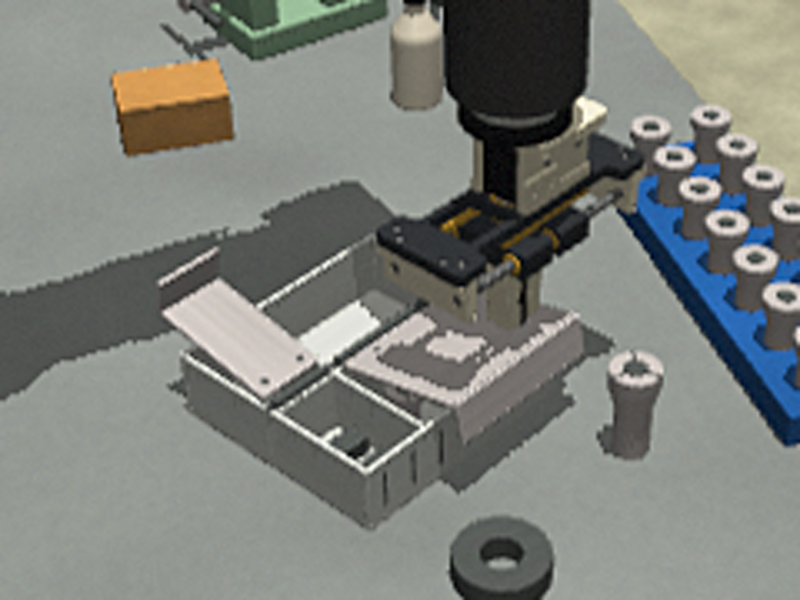

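The leaf is nearly down: its front corner is at (460,405) and a small gap still shows above the wall. I keep pressing in small steps.

Request:
arm_command(targets=[[[0,0,0,0,0,-0.05,0],[0,0,0,0,0,-0.1,0],[0,0,0,0,0,-0.1,0]]])

```text
clock: 9.85
tool_pos: [0.6315, -0.0179, 0.0571]
orientation: [179.9, -0.1, -60.6]
force: [0.2, 0.4, 0.4]
opening: 0.0006
```

Request:
arm_command(targets=[[[0,0,0,0,0,-0.05,0],[0,0,0,0,0,-0.1,0],[0,0,0,0,0,-0.1,0]]])

```text
clock: 10.1
tool_pos: [0.6316, -0.0179, 0.0562]
orientation: [179.9, -0.1, -60.6]
force: [0.7, -0.7, 0.6]
opening: 0.0003
```

```bash
python3 - <<'E'
from h import *
now()
off=np.array([ (proj('side',w((a,b,.055)))-[200,150])*3.3333 for a,b in((.1,-.095),(-.1,-.095))]);print('wall corners pred',off,'seen (557,331),(372,472)')
for th in (168,172,176,180):
    t=np.radians(th);c,s=np.cos(t),np.sin(t)
    print(th,[((proj('side',w((x,.12*c-.002*-s*-1,.058+.12*s+.002*-c)))-[200,150])*3.3333).round(0) for x in(-.036,.096)])
E
```

```text
t 10.10 loc [ 0.068 -0.081  0.056] lean 0.1 F [ 0.239 -0.953  0.617] j [ 16.139  23.896 -15.573   0.175 -50.569  13.199]
wall corners pred [[550.824 328.685]
 [357.653 469.704]] seen (557,331),(372,472)
168 [array([448., 403.]), array([573., 312.])]
172 [array([449., 413.]), array([574., 321.])]
176 [array([450., 423.]), array([574., 331.])]
180 [array([451., 432.]), array([574., 340.])]
```

Request:
arm_command(targets=[[[0,0,0,0,0,-0.05,0],[0,0,0,0,0,-0.1,0],[0,0,0,0,0,-0.1,0]]])

```text
clock: 10.35
tool_pos: [0.6315, -0.0179, 0.0551]
orientation: [179.9, -0.1, -60.5]
force: [0.5, -0.9, -0.0]
opening: 0.0003
```

```bash
python3 - <<'E'
from h import *
now()
o=ctrl.get_obs(); print(o['moment'],o['tau'])
a=ctrl.snapshot('side')[205:275,280:400]
cv2.imwrite('pics/s6.png',cv2.resize(a,(800,467),interpolation=cv2.INTER_CUBIC))
E
```

```text
t 10.35 loc [ 0.068 -0.081  0.055] lean 0.1 F [-0.046 -1.065 -0.024] j [ 16.14   23.961 -15.627   0.174 -50.453  13.202]
[-0.093 -0.045 -0.048] [  0.188 -56.956  23.51    5.418  -0.077  -0.003]
```

View pics/s6.png

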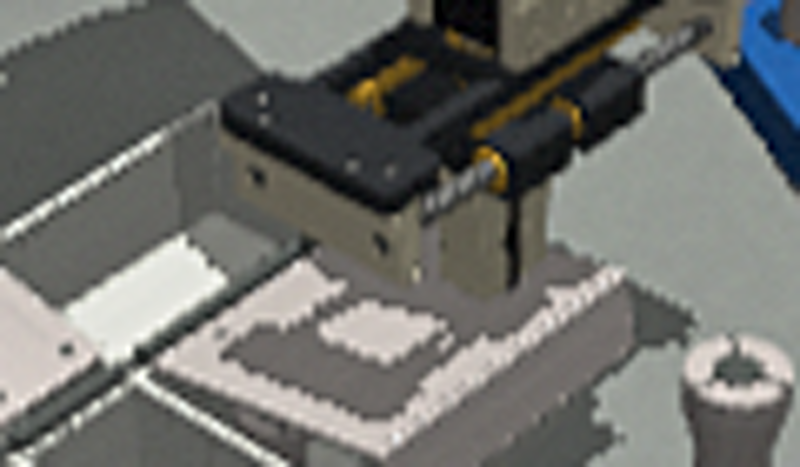

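The leaf's free edge runs from (385,455) to (625,268) in this 6.67x crop, about 2 degrees lower than in the last picture. It is still moving with no end-stop force, so I go on.

Request:
arm_command(targets=[[[0,0,0,0,0,-0.05,0],[0,0,0,0,0,-0.1,0],[0,0,0,0,0,-0.15,0],[0,0,0,0,0,-0.2,0],[0,0,0,0,0,-0.2,0]]])

```text
clock: 10.82
tool_pos: [0.6315, -0.0179, 0.0531]
orientation: [179.9, -0.1, -60.6]
force: [0.5, -0.4, 1.4]
opening: 0.0003
```

Request:
arm_command(targets=[[[0,0,0,0,0,-0.05,0],[0,0,0,0,0,-0.1,0],[0,0,0,0,0,-0.1,0]]])

```text
clock: 11.07
tool_pos: [0.6315, -0.0179, 0.0521]
orientation: [179.9, -0.1, -60.6]
force: [0.3, -0.9, 0.8]
opening: 0.0005
```

```bash
python3 - <<'E'
from h import *
now()
print('tip pred px',proj('side',ctrl.get_obs()['tool_pos']))
b=ctrl.snapshot('side')
cv2.imwrite('pics/raw7.png',b)
import numpy as np
# free-edge rows: brightness along columns in leaf area
g=cv2.cvtColor(b,cv2.COLOR_BGR2GRAY); o=cv2.cvtColor(cv2.imread('pics/s6.png'),cv2.COLOR_BGR2GRAY)
for c in (340,345,350,355,360,365,370): 
    col=g[235:285,c].astype(int); prev=o[:,int((c-280+.5)*6.667)][[int((r-205+.5)*6.667) for r in range(235,275)]].astype(int)
    print(c,'now',235+np.argmin(np.diff(col)),'prev',235+np.argmin(np.diff(prev)))
E
```

```text
t 11.07 loc [ 0.068 -0.081  0.052] lean 0.1 F [-0.143 -0.915  0.751] j [ 16.141  24.151 -15.79    0.175 -50.101  13.197]
tip pred px [352.134 253.248]
340 now 258 prev 258
345 now 255 prev 267
350 now 265 prev 262
355 now 261 prev 259
360 now 257 prev 256
365 now 242 prev 251
370 now 249 prev 248
```

Request:
arm_command(targets=[[[0,0,0,0,0,-0.05,0],[0,0,0,0,0,-0.1,0],[0,0,0,0,0,-0.15,0],[0,0,0,0,0,-0.2,0],[0,0,0,0,0,-0.2,0]]])

```text
clock: 11.53
tool_pos: [0.6315, -0.0179, 0.0501]
orientation: [179.9, -0.1, -60.6]
force: [0.7, -0.8, 0.4]
opening: 0.0007
```

Request:
arm_command(targets=[[[0,0,0,0,0,-0.05,0],[0,0,0,0,0,-0.1,0],[0,0,0,0,0,-0.1,0]]])

```text
clock: 11.78
tool_pos: [0.6315, -0.0179, 0.0491]
orientation: [179.9, -0.1, -60.5]
force: [0.4, 0.3, 1.4]
opening: 0.0005
```

```bash
python3 - <<'E'
from h import *
now()
b=ctrl.snapshot('side'); cv2.imwrite('pics/raw8.png',b)
p=cv2.imread('pics/raw7.png')
f=lambda i:cv2.resize(i[215:285,290:390],(400,280),interpolation=cv2.INTER_CUBIC)
t=ctrl.snapshot('top'); cv2.imwrite('pics/rawt8.png',t)
bot=cv2.resize(t[175:305,240:410],(400,306),interpolation=cv2.INTER_CUBIC)
cv2.imwrite('pics/s8.png',np.vstack([np.hstack([f(p),f(b)]),np.hstack([bot,np.zeros_like(bot)])]))
E
```

```text
t 11.78 loc [ 0.068 -0.081  0.049] lean 0.1 F [0.503 0.027 1.387] j [ 16.141  24.342 -15.952   0.176 -49.75   13.198]
```

View pics/s8.png

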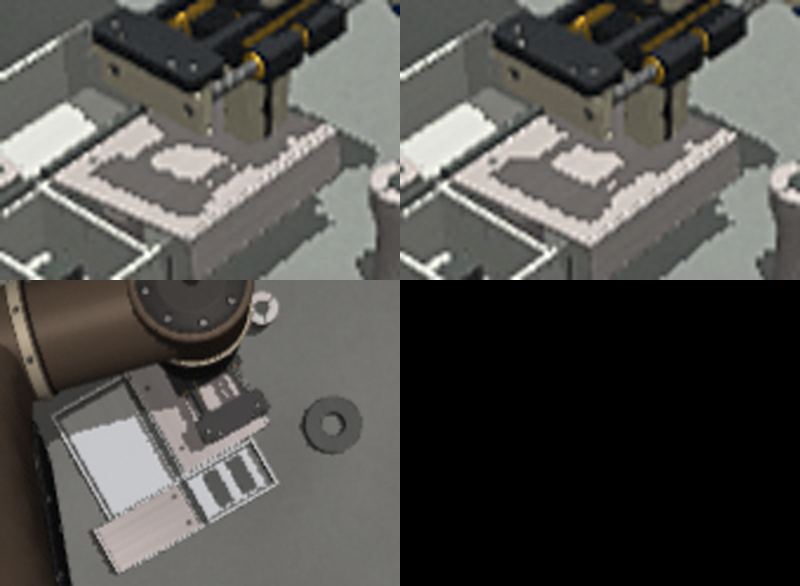

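Left to right, the leaf's front corner has dropped from about (190,238) to (590-400,245), so it is still following the tips and is now roughly 3 degrees from flat. The narrow leaf, the flange and the long collet stand as before. I continue until the stop pushes back.

Request:
arm_command(targets=[[[0,0,0,0,0,-0.05,0],[0,0,0,0,0,-0.1,0],[0,0,0,0,0,-0.15,0],[0,0,0,0,0,-0.15,0]]])

```text
clock: 12.22
tool_pos: [0.6315, -0.0179, 0.0476]
orientation: [179.9, -0.1, -60.6]
force: [0.3, -0.5, 0.9]
opening: 0.0003
```

Request:
arm_command(targets=[[[0,0,0,0,0,-0.05,0],[0,0,0,0,0,-0.1,0],[0,0,0,0,0,-0.1,0]]])

```text
clock: 12.47
tool_pos: [0.6315, -0.0179, 0.0466]
orientation: [179.9, -0.1, -60.6]
force: [0.4, -0.3, 0.5]
opening: 0.0003
```

```bash
cat >> h.py <<'E'
def edge(b):
    g=cv2.GaussianBlur(cv2.cvtColor(b,cv2.COLOR_BGR2GRAY),(1,3),0).astype(float); out=[]
    for c in (350,355,360,370):
        d=np.diff(g[240:275,c]); i=int(np.argmin(d)); s=d[i-1:i+2]; out.append(240.5+i+(s@[-1,0,1])/s.sum())
    return np.array(out)
def predrow(th,dy=0):
    t=np.radians(th);c,s=np.cos(t),np.sin(t); L=[proj('side',w((x,.12*c+.002*s+dy,.058+.12*s-.002*c))) for x in(-.036,.096)]
    return np.array([np.interp(q,[L[0][0],L[1][0]],[L[0][1],L[1][1]]) for q in(350,355,360,370)])
E
python3 - <<'E'
from h import *
for f in('raw7','raw8'): print(f,edge(cv2.imread(f'pics/{f}.png')))
print('now',edge(ctrl.snapshot('side')))
for t in (172,174,176,178,180): print(t,predrow(t))
# wall top outer edge in the first side image against prediction
g=cv2.cvtColor(cv2.imread('pics/side0.png'),cv2.COLOR_BGR2GRAY).astype(float)
L=[proj('side',w((x,-.095,.055))) for x in(-.1,.1)]
for c in(325,335,345,355):
    d=np.diff(g[250:290,c]); print(c,'wall seen',250.5+np.argmin(d),'pred',np.interp(c,[L[0][0],L[1][0]],[L[0][1],L[1][1]]))
E
```

```text
raw7 [265.226 261.141 257.362 250.156]
raw8 [266.348 262.722 259.121 251.357]
now [267.747 264.167 259.774 252.511]
172 [262.539 258.865 255.19  247.841]
174 [264.165 260.476 256.788 249.41 ]
176 [265.728 262.026 258.324 250.92 ]
178 [267.227 263.512 259.797 252.366]
180 [268.659 264.932 261.204 253.749]
325 wall seen 280.5 pred 277.9890137175917
335 wall seen 273.5 pred 270.68883482100796
345 wall seen 265.5 pred 263.38865592442426
355 wall seen 258.5 pred 256.0884770278405
```

Request:
arm_command(targets=[[[0,0,0,0,0,-0.05,0],[0,0,0,0,0,-0.1,0],[0,0,0,0,0,-0.15,0],[0,0,0,0,0,-0.15,0]]])

```text
clock: 12.85
tool_pos: [0.6315, -0.0179, 0.0451]
orientation: [179.9, -0.1, -60.5]
force: [1.6, -0.3, 0.9]
opening: 0.0003
```

Request:
arm_command(targets=[[[0,0,0,0,0,-0.05,0],[0,0,0,0,0,-0.1,0],[0,0,0,0,0,-0.1,0]]])

```text
clock: 13.1
tool_pos: [0.6316, -0.0179, 0.0441]
orientation: [179.9, -0.1, -60.6]
force: [0.4, -0.5, 1.0]
opening: 0.0006
```

```bash
python3 - <<'E'
from h import *
now();b=ctrl.snapshot('side');print(edge(b))
E
```

```text
t 13.10 loc [ 0.068 -0.081  0.044] lean 0.1 F [ 0.115 -0.698  1.005] j [ 16.139  24.664 -16.213   0.179 -49.163  13.193]
[269.167 264.78  261.421 254.284]
```

Request:
arm_command(targets=[[[0,0,0,0,0,-0.05,0],[0,0,0,0,0,-0.1,0],[0,0,0,0,0,-0.1,0]]])

```text
clock: 13.4
tool_pos: [0.6315, -0.0179, 0.0431]
orientation: [179.9, -0.1, -60.6]
force: [-0.0, -0.8, 1.0]
opening: 0.0005
```

Request:
arm_command(targets=[[[0,0,0,0,0,-0.05,0],[0,0,0,0,0,-0.1,0],[0,0,0,0,0,-0.1,0]]])

```text
clock: 13.65
tool_pos: [0.6315, -0.0179, 0.0421]
orientation: [179.9, -0.1, -60.6]
force: [0.4, -0.7, -0.1]
opening: 0.0005
```

Request:
arm_command(targets=[[[0,0,0,0,0,-0.05,0],[0,0,0,0,0,-0.1,0],[0,0,0,0,0,-0.1,0]]])

```text
clock: 13.9
tool_pos: [0.6315, -0.0179, 0.0411]
orientation: [179.9, -0.1, -60.6]
force: [-0.4, -0.1, 0.9]
opening: 0.0005
```

```bash
python3 - <<'E'
from h import *
now();b=ctrl.snapshot('side');print(edge(b))
E
```

```text
t 13.90 loc [ 0.068 -0.081  0.041] lean 0.1 F [-0.434  0.096  0.95 ] j [ 16.139  24.859 -16.37    0.178 -48.811  13.193]
[270.335 266.446 263.133 255.18 ]
```

Request:
arm_command(targets=[[[0,0,0,0,0,-0.05,0],[0,0,0,0,0,-0.1,0],[0,0,0,0,0,-0.1,0]]])

```text
clock: 14.2
tool_pos: [0.6315, -0.0179, 0.0401]
orientation: [179.9, -0.1, -60.6]
force: [-0.6, -0.1, -0.3]
opening: 0.0005
```

Request:
arm_command(targets=[[[0,0,0,0,0,-0.05,0],[0,0,0,0,0,-0.1,0],[0,0,0,0,0,-0.1,0]]])

```text
clock: 14.45
tool_pos: [0.6315, -0.0179, 0.0399]
orientation: [179.9, -0.1, -60.5]
force: [-2.1, 0.2, 6.3]
opening: -0.0001
```

```bash
python3 - <<'E'
from h import *
now();b=ctrl.snapshot('side');print(edge(b))
E
```

```text
t 14.45 loc [ 0.068 -0.081  0.04 ] lean 0.1 F [-1.781  1.215  6.267] j [ 16.147  24.936 -16.45    0.192 -48.646  13.192]
[271.26  267.182 263.318 255.729]
```

The stop pushes back with 6 N and the edge row of 271 matches the prediction for flat. One slightly firmer press, then I lift off.

Request:
arm_command(targets=[[[0,0,0,0,0,-0.05,0],[0,0,0,0,0,-0.1,0],[0,0,0,0,0,-0.1,0]]])

```text
clock: 14.75
tool_pos: [0.6316, -0.0179, 0.0397]
orientation: [180.0, -0.1, -60.5]
force: [-5.2, 0.1, 12.5]
opening: 0.0002
```

Request:
arm_command(targets=[[[0,0,0,0,0,0.2,0],[0,0,0,0,0,1,0],[0,0,0,0,0,3,0],[0,0,0,0,0,6,0],[0,0,0,0,0,10,0],[0,0,0,0,0,14,0],[0,0,0,0,0,18,0],[0,0,0,0,0,22,0]]])

```text
clock: 15.42
tool_pos: [0.631, -0.018, 0.2606]
orientation: [179.9, -0.1, -60.6]
force: [0.7, 1.1, 0.2]
opening: 0.0002
```

Request:
arm_command(targets=[[[0,0,0,-1,4,2,0],[0,0,0,-3,8,2,0],[0,0,0,-5,12,2,0],[0,0,0,-7,15,2,0],[0,0,0,-8,18,2,0],[0,0,0,-9,20,2,0],[0,0,0,-9,20,2,0],[0,0,0,-9,20,2,0]]])

```text
clock: 16.08
tool_pos: [0.5409, 0.1833, 0.2786]
orientation: [179.9, -0.1, -60.4]
force: [0.2, -1.0, -0.5]
opening: 0.0001
```

```bash
python3 - <<'E'
from h import *
now();b=ctrl.snapshot('side');print(edge(b))
t=ctrl.snapshot('top')
cv2.imwrite('pics/fin.png',np.vstack([cv2.resize(b[150:330,200:440],(480,360),interpolation=cv2.INTER_CUBIC),cv2.resize(t[170:260,260:420],(480,240) if 0 else (480,240),interpolation=cv2.INTER_CUBIC)]))
E
```

```text
t 16.08 loc [0.089 0.139 0.279] lean 0.1 F [-0.344 -0.96  -0.483] j [ 38.422   8.553  -6.065   0.106 -75.452  -8.848]
[271.247 267.163 263.341 255.714]
```

View pics/fin.png

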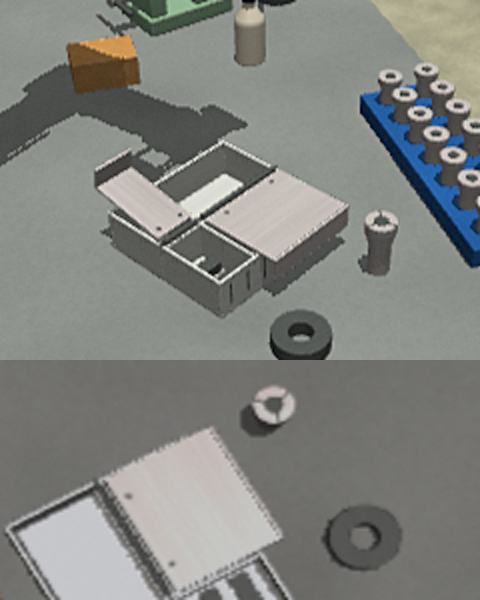

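The final picture shows the leaf flat over the collet bay: in the side view its edge runs from (277,262) to (348,205), in the top view from (281,537) to (212,428). The narrow leaf, long collet, flange, bottle and box stand as before, and the arm is clear. One cross-check by triangulation, plus a before-and-after comparison of the loose things.

```bash
python3 - <<'E'
from h import *
for t,s in (((353.7,236.4),(338.5,281)),((330.7,195.5),(374,252.5))):
    p,e=tri(t,s); print('leaf edge',loc(p),'gap %.4f'%e)
print('wall bias ref z .049-.051 for .055; flat leaf top .060')
t0=cv2.imread('pics/top0.png'); t1=ctrl.snapshot('top'); s0=cv2.imread('pics/s1.png'); s1=cv2.resize(ctrl.snapshot('side')[150:330,200:440],(800,600),interpolation=cv2.INTER_CUBIC)
def shift(a,b,r,m=12):
    x,y,w_,h=r; q=cv2.matchTemplate(b[y-m:y+h+m,x-m:x+w_+m],a[y:y+h,x:x+w_],cv2.TM_CCOEFF_NORMED); _,v,_,l=cv2.minMaxLoc(q); return (l[0]-m,l[1]-m,round(v,3))
for n,r in (('long',(338,175,28,24)),('flange',(364,220,34,34)),('vee',(484,202,30,32))): print(n,shift(t0,t1,r))
for n,r in (('narrow',(150,245,75,70)),('long',(595,340,75,125)),('bottle',(385,15,65,98)),('box',(105,55,130,105))): print(n,'3.3x px',shift(s0,s1,r))
print(edge(ctrl.snapshot('side'))); now()
E
```

```text
leaf edge [-0.031 -0.12   0.052] gap 0.0071
leaf edge [ 0.097 -0.12   0.058] gap 0.0070
wall bias ref z .049-.051 for .055; flat leaf top .060
long (0, 0, 1.0)
flange (0, 0, 0.999)
vee (0, 0, 0.999)
narrow 3.3x px (0, 0, 0.977)
long 3.3x px (0, 0, 0.999)
bottle 3.3x px (0, 0, 0.999)
box 3.3x px (0, 0, 0.928)
[271.247 267.163 263.347 255.728]
t 16.33 loc [0.089 0.137 0.278] lean 0.1 F [ 0.03   0.332 -0.504] j [ 38.19    8.612  -6.059   0.113 -75.435  -8.846]
```

```bash
python3 -c "
from plant import ctrl
print(ctrl.close_job())"
```

```text
the job is handed in; nothing more can be done
None
```

I pushed the wide leaf over its spine with the shut fingertips, from about 16° raised to flat on the -y side, and handed the job in at about 16 s. `close_job` gave no verdict. The final press reached a hard stop at about 12.5 N, and the arm then lifted well clear.

**Flatness:** the leaf's edge sits at row 271.2 in the side view, against 271.2 predicted for flat. It did not spring back after I let go. By triangulation the edge is at 52 and 58 mm, about 60 mm on average once the side camera's height bias of about 5 mm is added. Flat would be 60 mm. I put the angle within about 2° of flat.

**Other things:** the narrow leaf, long collet, flange, vee block, bottle and box show no shift between the before and after pictures. The box match was weaker (0.93), and its lighting had changed. The collets are now under the leaf, so I could not check them at the end; the tips never went into their bay.

**Disagreements:**
- The stop came at a TCP height of 40 mm, not the expected 60 mm, so the contact was about 20 mm behind the stated TCP. I did not explain this and went by force and image instead.
- The two cameras' rays miss each other by about 7 mm.

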